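# Open the tab-locked watch-parts cleaning canister

## Robot

A 7-joint arm with a two-finger parallel gripper is mounted at the origin on the work surface. World frame = base frame: x ahead of the robot, y to its left, z up, the work surface at z = 0. Lengths are in m, angles in rad, forces in N, time in s.
With the tool pointing down it reaches from about 0.4 to 0.875 m from the base axis. Payload 19.3 kg.
Tool frame: the origin (TCP) lies at the very end of the fingers, on their centre line; the grasp point (between the pads) lies 19 mm behind it; z points along the fingers, y is the line along which they close (so a half turn about z gives the same grasp; the last joint's range is limited). The gripper opens to 85 mm and grips with 20 to 120 N. Pads are 22 mm wide; open, the fingers measure 114 mm over their backs; the gripper's body (76 mm by 85 mm) begins 54 mm behind the grasp point. The pads swing forward as they close: fully open they stand 13 mm farther back than shut.
Start: joints at [-1.281, 0.521, -0.036, 1.599, 0.021, 1.021, -0.113], TCP at [0.22, 0.585, 0.231] pointing down, gripper open.
Joint ranges: [-2.91, 2.91], [-0.3, 2.13], [-1.5, 1.42], [0.17, 2.43], [-1.26, 4.41], [0.16, 1.93], [-2.52, 2.52]. Speed limits (rad/s): [1.89, 1.89, 2.39, 2.39, 3.01, 3.01, 3.01].

## Interface

Orientations are given as [roll, pitch, yaw] about the fixed x, y, z axes, in that order (R = Rz(yaw) Ry(pitch) Rx(roll)).
In Python, from workcell import bot gives the robot as it stands.
- The arm moves only by the tool jog_arm, never from a script. Its argument "motion" is a list of rows, each a list of 5 numbers: the shift along the tool's x, y, z scaled (see below), then the turn about the tool's z scaled (see below), then the opening, from 0 (shut) to 1 (fully open). A call has 1 to 12 rows; each row shifts and turns the commanded pose from where the row before left it, along the tool's axes as they then stand; what a row does not reach is not made up. The controller multiplies each number of a shift by 30 mm and each number of a turn by 0.08 rad. A row lasts 1/10 s, in which the tool goes at most 50 mm and 8.59 degrees, less where a joint would pass 70% of its speed; a pose out of reach is approached as far as the arm can. A call with a number of a shift or a turn outside -1 to 1 is refused whole. A call with a gripper value outside its range is refused whole. The fingers move at their own pace and stop on an object; "newtons" is the grip in N (left out, the last holds). Time passes only in rows, so rows that do not move let the fingers close. It gives the time, the measured TCP pose, the force, the opening and the grip force at its end, in the units of the state.
- bot.observe(): the state, without advancing time (a new reading comes with each control period).
- bot.grab_frame(name): name is "side" or "top" or "wrist"; returns a dict with "pixels" (384x512x3 uint8, red, green, blue), "fovy" (degrees; the focal length in pixels is half the picture's height over the tangent of half this angle, whatever the lens; pixels are square), "cx", "cy" (the principal point, pixels), "k1" (the pictures are not rectified: a ray, as slopes to the right and down, at radius r is drawn at 1 + k1 r^2 times it, then the intrinsics apply), "rvec" (rotation vector, rad) and "tvec" (3), from world to camera coordinates, as OpenCV has them; the wrist camera has in their place "mount" (4x4, takes a point from camera to tool coordinates, whose origin is the TCP and whose axes are the flange's). Camera axes: x right, y down, z forward; pixel columns grow to the right and rows downward; lengths in m; the calibration is good to about 2 mm. A picture is of the moment at which its call begins: read the wrist's pose just before it. There is no depth.
- bot.job_done(): hands the job in; it is judged then, once.
The state is a dict: "clock": time; "qpos": joint angles; "qd": joint speeds; "joint_efforts": joint torques, N m; "position": TCP position; "tool_rot": TCP orientation; "force": force on the tool from outside, world axes, zero at the start; "moment": the same for the moment, N m; "grip_width": finger opening in m; "finger_force": force on a finger pad.
Only numpy, scipy, OpenCV 4.12 (cv2) and the standard library are available. Lean on these libraries where they do the work, as an engineer would, in place of code of your own. Each camera call takes 0.05 s, during which the arm holds its last target. There are 200 camera calls.

## Task

Open the parts-cleaning canister: squeeze in the two tabs of its lid and, keeping them squeezed, turn the lid anticlockwise, feeling with light upward pulls for the place where it comes free. Lift it off and set it down gently, right way up and lying flat in the ring stand, then let go. Force nothing, and leave the loupe, the watch and the screwdriver where they are.

Things in the scene. Friction and masses are not known exactly. Their poses are not given: they have to be found in the camera images.
- canister: Upright steel canister fixed to the bench, 92 mm outside diameter (flange at the foot 112 mm), 80 mm high, mouth 80 mm inside. Origin at the centre of its underside, z up; place and yaw vary. Inside the mouth are 12 fixed teeth, 30 degrees apart, in which the tabs' pawls catch unless squeezed, so keep them squeezed for the whole turn.
- mouth (a point): Centre of the canister's rim plane, 80 mm above the bench. Under the lid, hidden, a fixed plate with one 16 mm wide straight slot across it. The slot's direction differs each time and cannot be seen or measured while the lid is on: the lid must be turned anticlockwise (seen from above) by 26 to 66 degrees from its closed start.
- lid: Loose aluminium lid, 130 to 230 g, closed on the canister's rim: disc 98 mm diameter, 5 mm thick. Origin at the centre of the disc's underside (in the rim plane when closed), z up, y through the two tabs. Black knob on top (30 mm diameter, 12 mm high) between two upright black tabs; plug underneath 68 mm wide, 7 mm deep, 1.5 mm play in the teeth. More than 40 N against the canister is forcing it.
- key (a point): Centre of the T-shaped key's crossbar, 24 mm under the lid's origin: 52 mm long along the lid's x, 8 mm wide, 27 mm down to its lower side. It hooks under the slotted plate, with 2 to 3 mm of free lift, and comes out only when in line with the slot within about 6 degrees. Probe with a pull of about 5 N: if the lid then rises more than 5 mm, it is free.
- tab_a (a joint): Travel of the tab on the lid's +y side: 0 = sprung out (locked), 0.006 m = fully squeezed in; unlocked above 0.004. Spring 3 N at rest, 12 N fully in, then a hard stop.
- tab_b (a joint): The same for the tab on the lid's -y side.
- tab_a_face (a point): Centre of the outer, ribbed face of the +y tab. Each tab is an upright plate 22 mm wide (along the lid's x), 5 mm thick, from 5.5 to 29.5 mm above the disc's underside (0.5 mm gap over the disc). Across the outer faces the tabs measure 62 mm sprung out and 50 mm fully squeezed.
- tab_b_face (a point): The same on the -y tab.
- stand: Plain aluminium ring fixed to the bench, 94 mm outside, 84 mm inside diameter, 36 mm high, origin at the centre of its underside; open inside, so that the lid's plug and key hang in it while the disc's edge rests on its top. Any yaw of the lid will do. The canister and the ring may swap sides.
- seat (a point): Centre of the ring's top plane, 36 mm above the bench: where the lid's origin belongs when set down.
- loupe: Black eyepiece, 34 mm diameter, 30 mm high, standing on the bench; leave alone. Origin at the centre of its underside.
- watch: Brass watch head, 44 mm diameter, 12 mm high, lying on the bench; leave alone. Origin at the centre of its underside.
- driver: Small screwdriver, 130 mm long, lying on the bench; leave alone.
Not all that is in view belongs to the job. What is shaped like the lid but green is not meant.

How it is judged:
By the outcome, as a careful person would: the job done as asked, in the order asked, and still so for the second after the job is handed in, with the robot touching nothing.
It also fails if it takes over 54 s, if anything falls off the work surface, if the arm or the gripper's body presses on something with over 40 N, if the wrist force passes 120 N, or if a joint passes its speed limit or range.

## Working session

There is one attempt and no reset: what is moved stays moved. The work goes in short steps, Python scripts to look and compute and a tool call to move; the robot and the scene stay as the last step left them, time stands still between calls to the robot, and variables do not carry over. Pictures are saved under pics/ and viewed, at most 10 in all, crops included, and the job is handed in when it is done.

Besides the shell and the picture viewer there is one more tool, called after "Emit:" as name(argument=value, ...) on one line, values as JSON. jog_arm: Moves the arm, as the interface text tells. Shifts and turns lie within -1 to 1; 1 stands for 30 mm of shift or 0.08 rad of turn. Its arguments: {"type":"object","properties":{"motion":{"type":"array","items":{"type":"array","items":{"type":"number"}}},"newtons":{"type":"number"}},"required":["motion"]}

```bash
mkdir -p pics
cat > h.py <<'E'
import numpy as np, cv2
from workcell import bot
def K(f):
    h=f["pixels"].shape[0]; F=h/2/np.tan(np.radians(f["fovy"])/2)
    return np.array([[F,0,f["cx"]],[0,F,f["cy"]],[0,0,1.]]), np.array([f["k1"],0,0,0.])
def Rt(s):  # tool pose
    r,p,y=s["tool_rot"]; from scipy.spatial.transform import Rotation as R
    return R.from_euler("xyz",[r,p,y]).as_matrix(), np.array(s["position"])
def ext(f,s=None):
    "camera->world R, origin"
    if "mount" in f:
        M=np.array(f["mount"]); R,t=Rt(s); return R@M[:3,:3], R@M[:3,3]+t
    R=cv2.Rodrigues(np.array(f["rvec"],float))[0]; return R.T, -R.T@np.array(f["tvec"],float)
def plane(f,px,z,s=None):
    k,d=K(f); n=cv2.undistortPoints(np.array(px,float).reshape(-1,1,2),k,d)[:,0]
    R,o=ext(f,s); v=np.c_[n,np.ones(len(n))]@R.T
    return o+v*((z-o[2])/v[:,2])[:,None]
def proj(f,P,s=None):
    k,d=K(f); R,o=ext(f,s)
    return cv2.projectPoints(np.array(P,float).reshape(-1,1,3),cv2.Rodrigues(R.T)[0],-R.T@o,k,d)[0][:,0]
def grab(n,save=None):
    s=bot.observe(); f=bot.grab_frame(n)
    if save: cv2.imwrite(f"pics/{save}.png",f["pixels"][:,:,::-1])
    return f,s
E
python3 - <<'E'
from h import *
import pickle
fs={n:grab(n) for n in("side","top","wrist")}
pickle.dump(fs,open("f0.pkl","wb"))
a=[fs[n][0]["pixels"] for n in("top","side")]
cv2.imwrite("pics/a.png",a[0][:,:,::-1]);cv2.imwrite("pics/b.png",a[1][:,:,::-1])
print(fs["top"][1])
for n in fs: print(n,ext(*fs[n]), fs[n][0]["fovy"],fs[n][0]["k1"])
E
```

```text
{'clock': 0.05, 'qpos': array([-1.28123268,  0.52202655, -0.03633225,  1.59998803,  0.0211626 ,
        1.02110979, -0.1128061 ]), 'qd': array([ 2.81434507e-04, -1.37540012e-03,  1.95599130e-04,  2.43260943e-04,
       -4.14671979e-05,  1.85923205e-03,  7.44953922e-04]), 'joint_efforts': array([ 5.98220751e-03, -9.29406738e+01,  1.98767714e+00, -3.70964885e+01,
        1.82838243e-02,  5.27570868e-03, -9.10309268e-05]), 'position': array([0.21993712, 0.58466524, 0.23072502]), 'tool_rot': array([-3.14044512e+00,  4.78905138e-05,  2.78179725e+00]), 'force': array([0.86557473, 0.29003527, 0.04645291]), 'moment': array([-0.00901206,  0.00395846,  0.05047739]), 'finger_force': 0.0, 'grip_width': 0.08515279077130336}
side (array([[-0.99763724, -0.04647861,  0.05059317],
       [-0.0686889 ,  0.66056265, -0.74762211],
       [ 0.00132848, -0.74933086, -0.66219446]]), array([0.55957176, 0.61205976, 0.68993046])) 47.36362048490004 0.04319074504180222
top (array([[-0.01237654, -0.98807373,  0.15348328],
       [-0.99921671,  0.01799108,  0.03524596],
       [-0.03758694, -0.15292683, -0.98752246]]), array([ 0.43782256, -0.07808696,  0.98443364])) 51.07249227421296 0.017707545832022376
wrist (array([[ 0.35257858,  0.89363253,  0.27768552],
       [ 0.93578156, -0.33634706, -0.10575223],
       [-0.00110492,  0.29713896, -0.95483361]]), array([0.14785493, 0.61105398, 0.37287964])) 58.05896895023826 -0.06938015579164677
```

View pics/a.png

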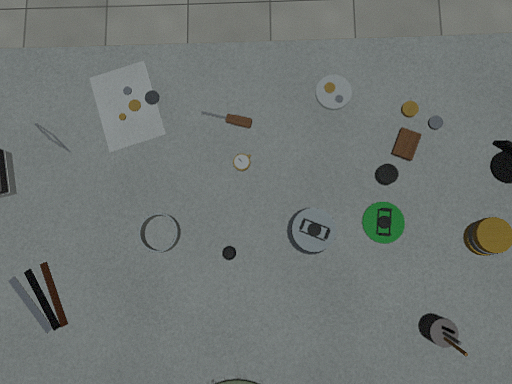

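View pics/b.png

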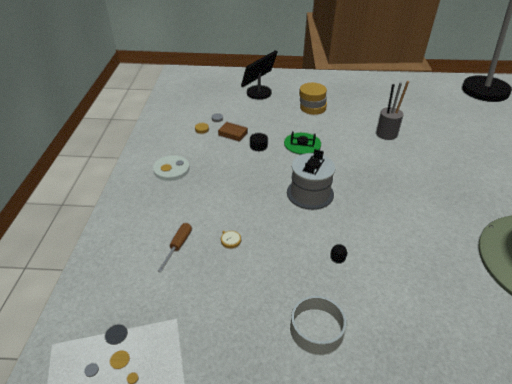

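Top view: lid candidates are the silver lid on the canister (314,230), which fits the description, and the green decoy (383,222). The ring stand is at (160,232), the loupe probably at (229,253), the watch at (242,161) and the driver at (235,119). I'll check the lid in one close crop and measure it.

Run:
```python
from h import *
import pickle
fs=pickle.load(open("f0.pkl","rb"))
f,_=fs["top"];g,_=fs["side"]
a=f["pixels"][200:260,280:345];b=g["pixels"][140:210,280:345]
c=[cv2.resize(x,(390,420),interpolation=cv2.INTER_CUBIC) for x in(a,b)]
cv2.imwrite("pics/c.png",np.hstack(c)[:,:,::-1])
def blobs(f,box,thr,z,lo=True):
    x0,y0,x1,y1=box; im=f["pixels"][y0:y1,x0:x1].max(2)
    m=(im<thr) if lo else (im>thr)
    n,l,st,ce=cv2.connectedComponentsWithStats(m.astype(np.uint8))
    for i in range(1,n):
        if st[i,4]>15:
            pts=np.argwhere(l==i)[:,::-1]+[x0,y0]
            W=plane(f,pts,z)[:,:2]; u,s,v=np.linalg.svd(W-W.mean(0),full_matrices=False)
            print(box,st[i,4],ce[i]+[x0,y0],"w",W.mean(0).round(4),"std",(s/np.sqrt(len(W))).round(4),"ax",np.degrees(np.arctan2(v[0,1],v[0,0])).round(1))
blobs(f,(290,205,340,255),45,.1)
blobs(g,(295,145,335,180),45,.1)
# lid disc bright
h=f["pixels"][200:260,280:345].max(2); print(h[::6,::5])
for n,p,z in(("stand",(160,232),.036),("loupe",(229,253),.03),("watch",(242,161),.01),("lid",(314,229),.085)): print(n,plane(f,p,z).round(3))
```

```text
(290, 205, 340, 255) 17 [302.11764706 223.64705882] w [ 0.4838 -0.1531] std [0.0067 0.0011] ax 155.5
(290, 205, 340, 255) 74 [313.91891892 227.90540541] w [ 0.4742 -0.1784] std [0.0084 0.0076] ax 146.2
(290, 205, 340, 255) 20 [327.05 232.85] w [ 0.4632 -0.2063] std [0.0063 0.0015] ax 158.4
(295, 145, 335, 180) 248 [313.67741935 161.75      ] w [ 0.4718 -0.1722] std [0.0239 0.0074] ax 71.1
[[122 127 122 119 113 117 124 123 119 119 120 123 119]
 [123 118 122 122 123 120 117 121 122 119 121 123 119]
 [121 125 120 113 107 125 125 125 126 130 119 120 116]
 [119 119  97 121 129 108 128 130 122 126 126 123 133]
 [124 121  65 124 112 134  53  41  82 130 127 124 129]
 [117 121  60 128  74 133  42  54  36 134  94 125 122]
 [120 121  62 131 128 122 126  38 126  27 126 128 131]
 [121 121  78  48 132 130 122 125 124 123 124 125 125]
 [115 127 121  84  52 131 128 127 129 114 120 119 125]
 [121 129 122 121 128 122  96 101 122 125 121 117 121]]
stand [[0.472 0.177 0.036]]
loupe [[0.421 0.014 0.03 ]]
watch [[ 0.645 -0.017  0.01 ]]
lid [[ 0.472 -0.18   0.085]]
```

View pics/c.png

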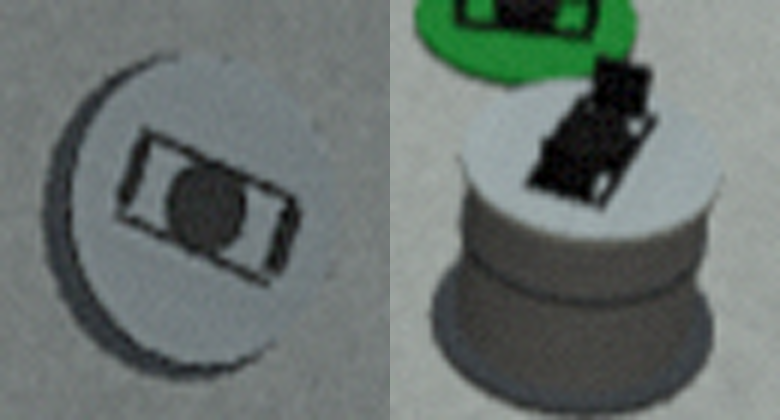

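The crop confirms it: silver lid, two black tabs with the knob between. Tab centres are 57 mm apart, as expected, on a line at about 69°. The tool's y axis already lies on that line. However, j7 needs the half-turn alternative to have room for the anticlockwise turn, so I'll plan the transfer with it.

```bash
cat >> h.py <<'E'
def plan(wps,yaw_end,n,grip=1):
    "rows through waypoints (xyz), turning evenly by given total tool-z turn"
    s=bot.observe(); R,p=Rt(s); yaw=s["tool_rot"][2]
    P=np.vstack([p,wps]); L=np.r_[0,np.cumsum(np.linalg.norm(np.diff(P,axis=0),axis=1))]
    rows=[]
    for i in range(1,n+1):
        q=np.array([np.interp(L[-1]*i/n,L,P[:,k]) for k in range(3)])
        c,d=np.cos(yaw),np.sin(yaw); Rm=np.array([[c,d,0],[d,-c,0],[0,0,-1]])
        v=np.round(Rm.T@(q-p)/.03,2); t=round(yaw_end/n/.08,2)
        rows.append([*v.tolist(),t,grip]); p=p+Rm@v*.03; yaw-=t*.08
    print("end",p.round(4),round(yaw,3)); 
    for k in range(0,n,12): print(str(rows[k:k+12]).replace(" ",""))
E
python3 - <<'E'
from h import *
plan([[.44,.3,.22],[.4735,-.18,.19]],np.radians(180.6),40)
E
```

```text
end [ 0.4736 -0.1799  0.1901] -0.386
[[-0.6,-0.37,0.02,np.float64(0.99),1],[-0.62,-0.32,0.02,np.float64(0.99),1],[-0.65,-0.27,0.02,np.float64(0.99),1],[-0.66,-0.22,0.02,np.float64(0.99),1],[-0.69,-0.16,0.03,np.float64(0.99),1],[-0.69,-0.11,0.02,np.float64(0.99),1],[-0.7,-0.06,0.02,np.float64(0.99),1],[-0.7,0.01,0.02,np.float64(0.99),1],[-0.7,0.05,0.02,np.float64(0.99),1],[-0.69,0.11,0.02,np.float64(0.99),1],[-0.68,0.17,0.02,np.float64(0.99),1],[-0.67,0.22,0.02,np.float64(0.99),1]]
[[-0.65,0.27,0.03,np.float64(0.99),1],[-0.62,0.32,0.02,np.float64(0.99),1],[-0.6,0.37,0.02,np.float64(0.99),1],[-0.56,0.42,0.02,np.float64(0.99),1],[-0.53,0.46,0.02,np.float64(0.99),1],[-0.67,0.17,0.04,np.float64(0.99),1],[-0.67,0.2,0.05,np.float64(0.99),1],[-0.65,0.25,0.04,np.float64(0.99),1],[-0.64,0.3,0.04,np.float64(0.99),1],[-0.6,0.35,0.05,np.float64(0.99),1],[-0.58,0.4,0.04,np.float64(0.99),1],[-0.55,0.44,0.04,np.float64(0.99),1]]
[[-0.5,0.48,0.05,np.float64(0.99),1],[-0.47,0.52,0.04,np.float64(0.99),1],[-0.43,0.56,0.05,np.float64(0.99),1],[-0.38,0.58,0.04,np.float64(0.99),1],[-0.33,0.62,0.04,np.float64(0.99),1],[-0.28,0.64,0.05,np.float64(0.99),1],[-0.23,0.66,0.04,np.float64(0.99),1],[-0.18,0.68,0.04,np.float64(0.99),1],[-0.12,0.69,0.05,np.float64(0.99),1],[-0.07,0.7,0.04,np.float64(0.99),1],[-0.02,0.7,0.04,np.float64(0.99),1],[0.04,0.7,0.05,np.float64(0.99),1]]
[[0.1,0.69,0.04,np.float64(0.99),1],[0.15,0.68,0.05,np.float64(0.99),1],[0.21,0.67,0.04,np.float64(0.99),1],[0.26,0.65,0.04,np.float64(0.99),1]]
```

Emit:
jog_arm(motion=[[-0.6,-0.37,0.02,1,1],[-0.62,-0.32,0.02,1,1],[-0.65,-0.27,0.02,1,1],[-0.66,-0.22,0.02,1,1],[-0.69,-0.16,0.02,1,1],[-0.69,-0.11,0.02,1,1],[-0.7,-0.06,0.02,1,1],[-0.7,0,0.02,1,1],[-0.7,0.05,0.02,1,1],[-0.69,0.11,0.02,1,1],[-0.68,0.17,0.02,1,1],[-0.67,0.22,0.02,1,1]])

```text
clock: 1.35
position: [0.3737, 0.3835, 0.224]
tool_rot: [-3.141, 0.0, 1.819]
force: [-0.1, -0.2, 0.4]
grip_width: 0.0852
finger_force: 0.0
```

Emit:
jog_arm(motion=[[-0.65,0.27,0.03,1,1],[-0.62,0.32,0.02,1,1],[-0.6,0.37,0.02,1,1],[-0.56,0.42,0.02,1,1],[-0.53,0.46,0.02,1,1],[-0.67,0.17,0.04,1,1],[-0.67,0.2,0.05,1,1],[-0.65,0.25,0.04,1,1],[-0.64,0.3,0.04,1,1],[-0.6,0.35,0.05,1,1],[-0.58,0.4,0.04,1,1],[-0.55,0.44,0.04,1,1]])

```text
clock: 2.55
position: [0.446, 0.152, 0.2118]
tool_rot: [3.142, -0.0, 0.855]
force: [-0.5, 0.8, 0.6]
grip_width: 0.0852
finger_force: 0.0
```

Emit:
jog_arm(motion=[[-0.5,0.48,0.05,1,1],[-0.47,0.52,0.04,1,1],[-0.43,0.56,0.05,1,1],[-0.38,0.58,0.04,1,1],[-0.33,0.62,0.04,1,1],[-0.28,0.64,0.05,1,1],[-0.23,0.66,0.04,1,1],[-0.18,0.68,0.04,1,1],[-0.12,0.69,0.05,1,1],[-0.07,0.7,0.04,1,1],[-0.02,0.7,0.04,1,1],[0.04,0.7,0.05,1,1]])

```text
clock: 3.75
position: [0.4571, -0.0999, 0.1958]
tool_rot: [3.141, -0.0, -0.105]
force: [0.6, 1.1, -0.0]
grip_width: 0.0855
finger_force: 0.0
```

Emit:
jog_arm(motion=[[0.1,0.69,0.04,1,1],[0.15,0.68,0.05,0.8,1],[0.21,0.67,0.04,0.8,1],[0.26,0.65,0.04,0.6,1],[0,0,0,0,1]])

```text
clock: 4.25
position: [0.4613, -0.1852, 0.1908]
tool_rot: [3.14, -0.001, -0.362]
force: [-0.0, 0.3, 0.5]
grip_width: 0.0854
finger_force: 0.0
```

Run:
```python
from h import *
f,s=grab("wrist","d"); print(s["position"],s["tool_rot"],s["qpos"].round(2))
for P in([.4735,-.1797,.097],[.4838,-.1531,.1095],[.4632,-.2063,.1095],[*s["position"][:2],.1]): print(proj(f,[P],s).round(0))
```

```text
[ 0.46134699 -0.18518785  0.19075046] [ 3.14011366e+00 -6.30954991e-04 -3.61654111e-01] [-0.34  0.5   0.83  2.   -0.49  0.85 -1.17]
[[244. 180.]]
[[201. 185.]]
[[286. 185.]]
[[257. 194.]]
```

View pics/d.png

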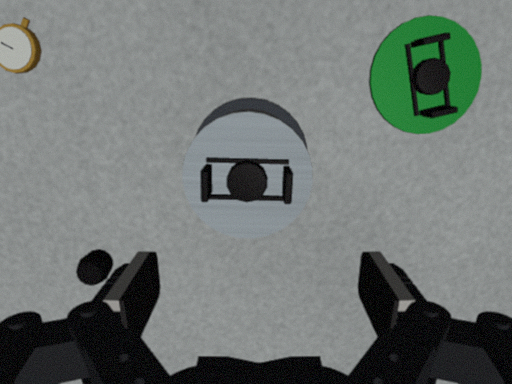

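The wrist view shows the silver lid's knob at (247,181) and its tabs at (206,184) and (288,184), within 5 px of prediction. The green decoy is at upper right. Next I'll refine the lid pose from this image.

```bash
cat > lid.py <<'E'
from h import *
def lid(f,s,box,z0=.08,k=7):
    x0,y0,x1,y1=box; m=(f["pixels"][y0:y1,x0:x1].max(2)<50).astype(np.uint8)
    m=cv2.morphologyEx(m,cv2.MORPH_OPEN,np.ones((k,k),np.uint8))
    n,l,st,ce=cv2.connectedComponentsWithStats(m); out=[]
    for i in range(1,n):
        if st[i,4]<60: continue
        c=ce[i]+[x0,y0]; w=st[i,2]
        z=z0+(.017 if st[i,4]>700 else .0225); out.append(plane(f,c,z,s)[0])
        print(st[i],c.round(1),out[-1].round(4))
    return out
E
python3 - <<'E'
from lid import *
f,s=grab("wrist"); o=lid(f,s,(190,145,305,215))
o.sort(key=lambda p:p[1]); a,b=o[0],o[-1]; d=(b-a)[:2]
print(np.linalg.norm(d),np.degrees(np.arctan2(d[1],d[0])),(a+b)/2)
t,_=grab("top"); m=t["pixels"]
# stand: from top cam ring dark/bright edges
r=m[205:260,130:190].astype(int).max(2); print("stand crop minmax",r.min(),r.max(),np.median(r))
e=cv2.Canny(m[205:260,130:190,1].copy(),60,140); p=np.argwhere(e)[:,::-1]+[130,205]
W=plane(t,p,.036)[:,:2]; c=W.mean(0)
for _ in range(30):
    rr=np.linalg.norm(W-c,axis=1); k=abs(rr-.0445)<.006; A=np.c_[2*W[k],np.ones(k.sum())]; sol=np.linalg.lstsq(A,(W[k]**2).sum(1),rcond=None)[0]; c=sol[:2]
print("stand",c,"r",np.sqrt(sol[2]+c@c),k.sum(),len(p))
E
```

```text
[  40   13   39   42 1351] [248.9 179.3] [ 0.4727 -0.1815  0.097 ]
[ 14  21   9  32 283] [208.1 181.8] [ 0.4823 -0.1551  0.1025]
[ 95  23   9  33 272] [289.  184.1] [ 0.461  -0.207   0.1025]
0.056111869554181106 67.64690504593433 [ 0.47166671 -0.18108684  0.1025    ]
stand crop minmax 42 152 135.0
stand [0.47153402 0.17615747] r 0.04413665415780321 238 265
```

Emit:
jog_arm(motion=[[0.29,-0.26,0,0.26,1],[0,0,0.7,0,1],[0,0,0.7,0,1],[0,0,0.6,0,1],[0,0,0.5,0,1],[0,0,0.2,0,1],[0,0,0,0,1]], newtons=30)

```text
clock: 5.1
position: [0.473, -0.177, 0.1094]
tool_rot: [3.142, 0.001, -0.375]
force: [-0.7, 0.2, 0.9]
grip_width: 0.0853
finger_force: 0.0
```

Run:
```python
from lid import *
f,s=grab("wrist","e"); o=lid(f,s,(170,100,340,300),k=9)
print(s["position"],s["tool_rot"])
```

```text
[  67  107   57   61 2856] [265.1 237.3] [ 0.4741 -0.1817  0.097 ]
[ 30 119  15  54 717] [207.  244.9] [ 0.4808 -0.1536  0.097 ]
[145 118  19  56 835] [323.7 245.3] [ 0.4594 -0.2071  0.097 ]
[ 0.47297885 -0.17698999  0.10940578] [ 3.14151227e+00  8.35931794e-04 -3.74875666e-01]
```

View pics/e.png

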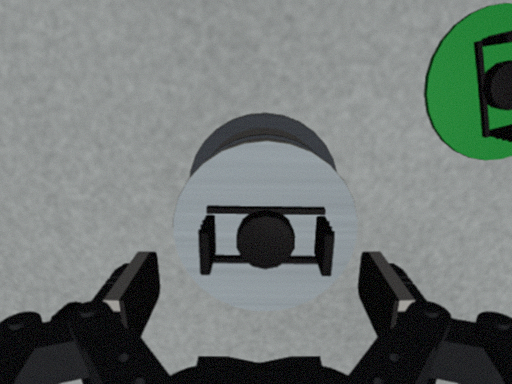

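Wrist view: knob at (265,237), tabs at (207,245) and (324,245), finger midline at about x=259. I need a few mm of correction, then descend and squeeze.

Emit:
jog_arm(motion=[[0.07,0.13,0,0,1],[0,0,0.3,0,1],[0,0,0.3,0,1],[0,0,0.11,0,1],[0,0,0,0,0.8]], newtons=30)

```text
clock: 5.65
position: [0.4729, -0.1819, 0.0879]
tool_rot: [3.141, 0.001, -0.375]
force: [0.1, 0.6, 0.1]
grip_width: 0.0734
finger_force: 0.0
```

Emit:
jog_arm(motion=[[0,0,0,0,0.7],[0,0,0,0,0.65],[0,0,0,0,0.6],[0,0,0,0,0.5],[0,0,0,0,0.4],[0,0,0,0,0.4]], newtons=30)

```text
clock: 6.25
position: [0.4736, -0.1822, 0.0895]
tool_rot: [-3.141, -0.001, -0.375]
force: [-4.3, 1.9, 19.6]
grip_width: 0.0494
finger_force: 27.6
```

Squeezed fully at 49.4 mm, but the closing swing put about 20 N downward on the lid. I'll ease off, raise a little and regrip, following the swing upward.

Emit:
jog_arm(motion=[[0,0,0,0,0.8],[0,0,-0.1,0,0.8],[0,0,0,0,0.7],[0,0,0,0,0.65]])

```text
clock: 6.65
position: [0.4736, -0.1821, 0.0919]
tool_rot: [-3.141, -0.001, -0.375]
force: [-1.2, 1.4, 10.3]
grip_width: 0.0554
finger_force: 7.6
```

Emit:
jog_arm(motion=[[0,0,-0.02,0,0.6],[0,0,-0.02,0,0.5],[0,0,-0.02,0,0.45],[0,0,0,0,0.4],[0,0,0,0,0.4]])

```text
clock: 7.15
position: [0.4733, -0.1819, 0.0934]
tool_rot: [-3.142, -0.0, -0.375]
force: [0.2, 1.0, 5.4]
grip_width: 0.0486
finger_force: 32.8
```

Fully squeezed (48.6 mm, 33 N) with light vertical load. I'll turn anticlockwise, starting with about 23°.

Emit:
jog_arm(motion=[[0,0,-0.02,0,0.4],[0,0,0,-0.25,0.4],[0,0,0,-0.5,0.4],[0,0,0,-0.5,0.4]])

```text
clock: 7.55
position: [0.4732, -0.1819, 0.0938]
tool_rot: [3.141, 0.0, -0.271]
force: [-0.1, 0.5, -1.2]
grip_width: 0.0484
finger_force: 31.2
```

Emit:
jog_arm(motion=[[0,0,0,-0.6,0.4],[0,0,0,-0.6,0.4],[0,0,0,-0.6,0.4],[0,0,0,-0.6,0.4],[0,0,0,-0.6,0.4],[0,0,0,-0.6,0.4],[0,0,0,0,0.4]])

```text
clock: 8.25
position: [0.4733, -0.1816, 0.0939]
tool_rot: [-3.141, -0.0, 0.016]
force: [0.7, 3.3, -3.2]
grip_width: 0.0482
finger_force: 31.2
```

Emit:
jog_arm(motion=[[0,0,0,-0.5,0.4],[0,0,0,-0.6,0.4],[0,0,-0.05,0,0.4],[0,0,-0.03,0,0.4],[0,0,-0.02,0,0.4],[0,0,0,0,0.4]])

```text
clock: 8.85
position: [0.4734, -0.1815, 0.0965]
tool_rot: [-3.142, 0.0, 0.101]
force: [5.5, 4.1, -17.0]
grip_width: 0.0476
finger_force: 36.6
```

Run:
```python
from lid import *
f,s=grab("wrist","g"); print({k:np.round(s[k],3) for k in("moment","force","qpos","position")})
```

```text
{'moment': array([ 0.88 , -1.267, -0.025]), 'force': array([  5.508,   4.145, -17.006]), 'qpos': array([-0.142,  0.613,  0.541,  2.039, -0.528,  0.628, -0.715]), 'position': array([ 0.473, -0.182,  0.096])}
```

View pics/g.png

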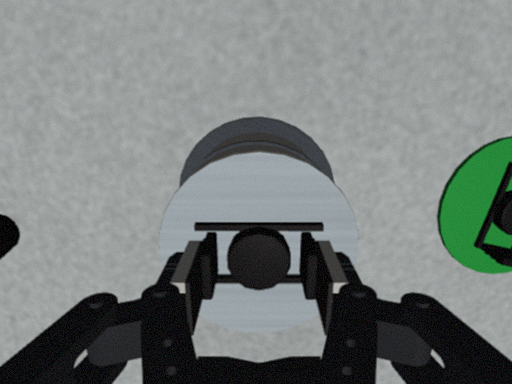

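Wrist view: the lid (knob at 259,258) has turned with the gripper, with the tabs held square between the pads. It's locked at 27° and the pull reached 17 N, so I'll use lighter probes in steps of about 5.5°.

Emit:
jog_arm(motion=[[0,0,0.07,0,0.4],[0,0,0,-0.6,0.4],[0,0,0,-0.6,0.4],[0,0,-0.02,0,0.4],[0,0,-0.02,0,0.4],[0,0,0,0,0.4]])

```text
clock: 9.5
position: [0.4733, -0.1815, 0.0959]
tool_rot: [-3.141, 0.0, 0.197]
force: [1.8, 5.9, -4.1]
grip_width: 0.0478
finger_force: 40.2
```

Emit:
jog_arm(motion=[[0,0,-0.02,0,0.4],[0,0,0,0,0.4]])

```text
clock: 9.7
position: [0.4734, -0.1814, 0.0963]
tool_rot: [-3.141, 0.0, 0.197]
force: [4.1, 4.7, -10.0]
grip_width: 0.0477
finger_force: 38.4
```

Emit:
jog_arm(motion=[[0,0,0.06,0,0.4],[0,0,0,-0.6,0.4],[0,0,0,-0.6,0.4],[0,0,-0.04,0,0.4],[0,0,-0.02,0,0.4],[0,0,0,0,0.4]])

```text
clock: 10.3
position: [0.4734, -0.1812, 0.0964]
tool_rot: [-3.141, 0.0, 0.294]
force: [4.0, 6.8, -9.4]
grip_width: 0.0477
finger_force: 38.7
```

Locked at 38°. Next.

Emit:
jog_arm(motion=[[0,0,0.06,0,0.4],[0,0,0,-0.6,0.4],[0,0,0,-0.6,0.4],[0,0,-0.04,0,0.4],[0,0,-0.02,0,0.4],[0,0,0,0,0.4]])

```text
clock: 10.9
position: [0.4733, -0.1811, 0.0963]
tool_rot: [-3.141, 0.0, 0.39]
force: [3.5, 7.1, -8.8]
grip_width: 0.0477
finger_force: 38.9
```

Emit:
jog_arm(motion=[[0,0,0.06,0,0.4],[0,0,0,-0.6,0.4],[0,0,0,-0.6,0.4],[0,0,-0.04,0,0.4],[0,0,-0.02,0,0.4],[0,0,0,0,0.4]])

```text
clock: 11.5
position: [0.4732, -0.1811, 0.0964]
tool_rot: [-3.14, 0.0, 0.486]
force: [3.2, 7.8, -8.4]
grip_width: 0.0478
finger_force: 39.5
```

Locked at 49°. I'll take out the growing sideways load and continue.

Emit:
jog_arm(motion=[[0.02,-0.02,0.06,0,0.4],[0,0,0,-0.6,0.4],[0,0,0,-0.6,0.4],[0,0,-0.04,0,0.4],[0,0,-0.02,0,0.4],[0,0,0,0,0.4]])

```text
clock: 12.1
position: [0.4734, -0.1809, 0.0966]
tool_rot: [-3.141, 0.0, 0.581]
force: [1.6, 4.1, -3.6]
grip_width: 0.048
finger_force: 40.4
```

Less pull here at 54.8°; I'll lift a bit more to test.

Emit:
jog_arm(motion=[[0,0,-0.02,0,0.4],[0,0,-0.02,0,0.4],[0,0,0,0,0.4]])

```text
clock: 12.4
position: [0.4734, -0.181, 0.0978]
tool_rot: [-3.141, 0.0, 0.581]
force: [0.3, 5.3, -2.7]
grip_width: 0.0477
finger_force: 40.4
```

Emit:
jog_arm(motion=[[0,0,-0.05,0,0.4],[0,0,-0.05,0,0.4],[0,0,0,0,0.4]])

```text
clock: 12.7
position: [0.4736, -0.1817, 0.1012]
tool_rot: [3.141, -0.0, 0.58]
force: [-0.6, -0.3, -1.3]
grip_width: 0.0476
finger_force: 41.0
```

It's free (over 7 mm rise with only the weight showing). I'll lift gently while watching the force.

Emit:
jog_arm(motion=[[0,0,-0.1,0,0.4],[0,0,-0.15,0,0.4],[0,0,-0.2,0,0.4],[0,0,-0.2,0,0.4]])

```text
clock: 13.1
position: [0.4736, -0.1813, 0.121]
tool_rot: [3.141, -0.0, 0.581]
force: [0.0, -0.2, -2.2]
grip_width: 0.0479
finger_force: 41.0
```

Emit:
jog_arm(motion=[[0,0,-0.3,0,0.4],[0,0,-0.5,0,0.4],[0,0,-0.7,0,0.4],[0,0,-0.7,0,0.4],[0,0,-0.4,0,0.4],[0,0,0,0,0.4]])

```text
clock: 13.7
position: [0.4742, -0.1813, 0.1998]
tool_rot: [3.14, -0.002, 0.581]
force: [0.3, 1.1, -2.2]
grip_width: 0.0476
finger_force: 41.0
```

Run:
```python
from h import *
f,s=grab("wrist","i0"); print(s["position"],s["tool_rot"],s["qpos"].round(2))
f,s=grab("side","i")
plan([[.4715,.1755,.185]],0,18,.4)
```

```text
[ 0.4741958  -0.18127433  0.19975183] [ 3.13993568e+00 -1.97229222e-03  5.81155921e-01] [-0.15  0.42  0.52  1.96 -0.28  0.83 -0.46]
end [0.4716 0.1754 0.1851] 0.581
[[0.36,-0.55,0.02,0.0,0.4],[0.36,-0.56,0.03,0.0,0.4],[0.36,-0.55,0.02,0.0,0.4],[0.36,-0.55,0.03,0.0,0.4],[0.36,-0.56,0.02,0.0,0.4],[0.36,-0.55,0.02,0.0,0.4],[0.36,-0.55,0.03,0.0,0.4],[0.36,-0.56,0.02,0.0,0.4],[0.35,-0.55,0.03,0.0,0.4],[0.36,-0.56,0.02,0.0,0.4],[0.36,-0.55,0.02,0.0,0.4],[0.36,-0.55,0.03,0.0,0.4]]
[[0.36,-0.56,0.02,0.0,0.4],[0.36,-0.55,0.03,0.0,0.4],[0.36,-0.55,0.02,0.0,0.4],[0.36,-0.56,0.02,0.0,0.4],[0.36,-0.55,0.03,0.0,0.4],[0.36,-0.55,0.02,0.0,0.4]]
```

View pics/i.png

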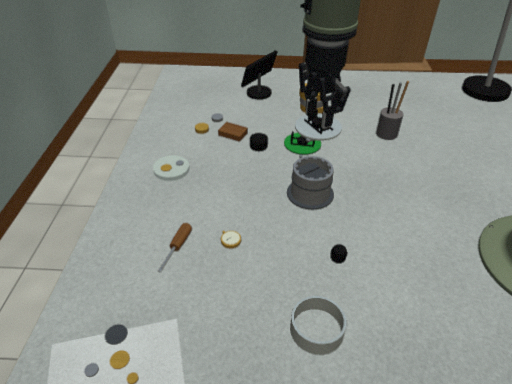

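Side view: the lid is off, held level at about (318,128), and the open canister shows its slot. Carrying it to the ring.

Emit:
jog_arm(motion=[[0.2,-0.3,0.02,0,0.4],[0.36,-0.55,0.02,0,0.4],[0.36,-0.55,0.03,0,0.4],[0.36,-0.55,0.02,0,0.4],[0.36,-0.55,0.03,0,0.4],[0.36,-0.55,0.02,0,0.4],[0.36,-0.55,0.03,0,0.4],[0.36,-0.55,0.02,0,0.4],[0.36,-0.55,0.03,0,0.4],[0.36,-0.55,0.02,0,0.4],[0.36,-0.55,0.03,0,0.4],[0.36,-0.55,0.02,0,0.4]])

```text
clock: 15.0
position: [0.4725, 0.048, 0.1887]
tool_rot: [-3.141, 0.001, 0.581]
force: [-0.3, 0.2, -1.5]
grip_width: 0.0478
finger_force: 41.0
```

Emit:
jog_arm(motion=[[0.36,-0.55,0.03,0,0.4],[0.36,-0.55,0.02,0,0.4],[0.36,-0.55,0.03,0,0.4],[0.36,-0.55,0.02,0,0.4],[0.36,-0.55,0.03,0,0.4],[0.3,-0.5,0.02,0,0.4],[0.2,-0.3,0,0,0.4],[0,0,0,0,0.4],[0,0,0,0,0.4]])

```text
clock: 15.9
position: [0.4723, 0.1729, 0.1848]
tool_rot: [3.141, 0.001, 0.581]
force: [0.9, -0.4, -1.9]
grip_width: 0.0475
finger_force: 41.0
```

Run:
```python
from lid import *
f,s=grab("wrist","j"); print({k:np.round(s[k],3) for k in("force","qpos","position","tool_rot","grip_width")})
z=s["position"][2]-.0137
lid(f,s,(215,200,305,330),z0=z,k=9)
for h,r in((.036,.047),): 
    t=np.linspace(0,2*np.pi,9)[:-1]; print(proj(f,np.c_[.4715+r*np.cos(t),.1762+r*np.sin(t),0*t+h],s).round(0).tolist())
```

```text
{'force': array([ 0.912, -0.392, -1.899]), 'qpos': array([-0.826,  0.43 ,  0.471,  1.982, -0.269,  0.79 , -1.191]), 'position': array([0.472, 0.173, 0.185]), 'tool_rot': array([3.141e+00, 1.000e-03, 5.810e-01]), 'grip_width': np.float64(0.047)}
[  13   23   62   66 3402] [258.7 256.1] [0.4726 0.1736 0.1881]
[[286.0, 126.0], [244.0, 118.0], [209.0, 142.0], [203.0, 182.0], [227.0, 214.0], [266.0, 221.0], [300.0, 200.0], [309.0, 161.0]]
```

View pics/j.png

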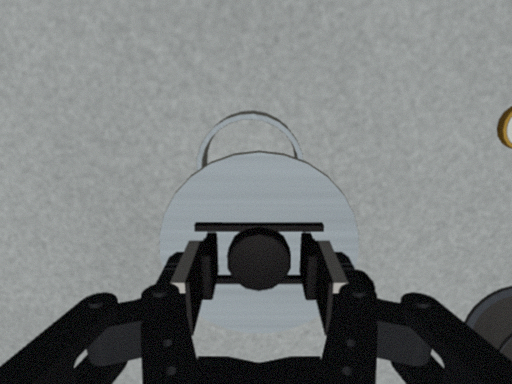

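Wrist view: the lid is held square (knob at 259,256) with the ring visible behind it, its top edge at about (252,111) and sides at x≈199 and 303. That's about 5 px off my top-camera estimate, so I'll refit the ring from this near view.

Run:
```python
from h import *
from scipy.optimize import least_squares
s=bot.observe(); f=bot.grab_frame("wrist"); g=cv2.GaussianBlur(f["pixels"],(3,3),0)
e=cv2.Canny(g,30,80)
P=[(x,95+np.argmax(e[95:150,x]>0)) for x in range(206,298) if e[95:150,x].any()]
P+=[(185+np.argmax(e[y,185:240]>0),y) for y in range(125,150) if e[y,185:240].any()]+[(318-np.argmax(e[y,318:260:-1]>0),y) for y in range(125,150) if e[y,261:319].any()]
P=np.array(P)
W=plane(f,P,.036,s)[:,:2]
r=least_squares(lambda c:np.linalg.norm(W-c[:2],axis=1)-c[2],[.4715,.176,.047],loss="soft_l1",f_scale=.001)
q=least_squares(lambda c:np.linalg.norm(W-c[:2],axis=1)-.047,[.4715,.176],loss="soft_l1",f_scale=.001)
print(r.x,q.x,np.median(abs(q.fun)),P[::12].tolist())
t=bot.grab_frame("top")  # top view old frame
import pickle; t=pickle.load(open("f0.pkl","rb"))["top"][0]
e=cv2.Canny(cv2.resize(t["pixels"][200:265,125:195],None,fx=6,fy=6,interpolation=cv2.INTER_CUBIC),30,80)
for h,R in((.036,.047),(.036,.042),(0,.047)):
  w=plane(t,np.argwhere(e)[:,::-1]/6+[125,200]-.4,h)[:,:2]
  best=max(((np.exp(-((np.linalg.norm(w-[x,y],axis=1)-R)/.0008)**2).sum(),x,y) for x in np.arange(.46,.485,.0005) for y in np.arange(.165,.19,.0005)))
  print(h,R,best,len(w))
```

```text
[0.47583503 0.18370626 0.04444901] [0.47312588 0.18223944] 0.0005071618401599476 [[206, 136], [218, 121], [230, 114], [242, 111], [254, 110], [266, 113], [278, 118], [290, 129], [212, 129], [203, 141], [289, 128], [297, 140]]
0.036 0.047 (np.float64(382.002119778983), np.float64(0.47150000000000003), np.float64(0.17650000000000002)) 1515
0.036 0.042 (np.float64(373.2543142974521), np.float64(0.47150000000000003), np.float64(0.171)) 1515
0 0.047 (np.float64(335.5078658206554), np.float64(0.47250000000000003), np.float64(0.18400000000000002)) 1515
```

Run:
```python
from h import *
import pickle
fs=pickle.load(open("f0.pkl","rb")); out=[]
t=np.linspace(0,2*np.pi,90)
for n,(x0,y0,x1,y1) in(("top",(130,202,195,262)),("side",(282,290,357,359))):
    f=fs[n][0]; k=390/(x1-x0); im=cv2.resize(f["pixels"][y0:y1,x0:x1],None,fx=k,fy=k,interpolation=cv2.INTER_CUBIC)
    for c,col in(((.4715,.1765),(255,0,0)),((.473,.182),(0,200,0))):
        for r in(.047,.042):
            p=proj(f,np.c_[c[0]+r*np.cos(t),c[1]+r*np.sin(t),0*t+.036])
            for q in (p-[x0,y0]+.5)*k: cv2.circle(im,tuple(int(v) for v in q),1,col,-1)
    out.append(im[:355])
h=min(o.shape[0] for o in out)
cv2.imwrite("pics/k.png",np.hstack([o[:h] for o in out])[:,:,::-1])
```

```text
(no output)
```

View pics/k.png

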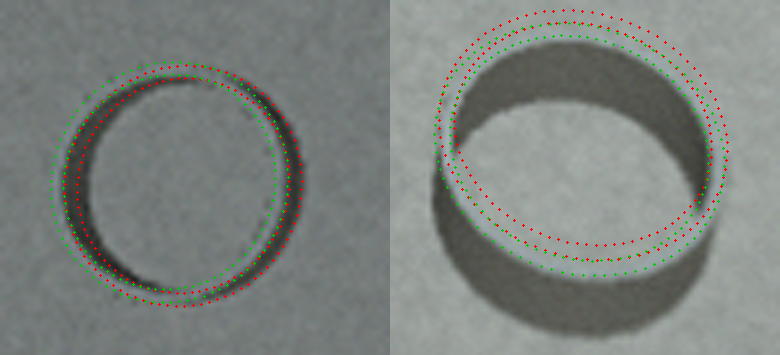

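The overlay is clear: the green circle (0.473, 0.182), from the wrist fit, lies on the bright rim in both views, and the red one had caught the outer wall. I'll shift there and lower.

Emit:
jog_arm(motion=[[0.18,-0.24,0,0,0.4],[0,0,0.4,0,0.4],[0,0,0.7,0,0.4],[0,0,0.7,0,0.4],[0,0,0.7,0,0.4],[0,0,0.3,0,0.4],[0,0,0,0,0.4],[0,0,0,0,0.4]])

```text
clock: 16.85
position: [0.4733, 0.1824, 0.1014]
tool_rot: [3.141, -0.0, 0.581]
force: [-0.4, 0.2, -1.3]
grip_width: 0.0474
finger_force: 41.0
```

Run:
```python
from h import *
s=bot.observe(); f=bot.grab_frame("side"); print(s["position"],s["force"])
x0,y0,x1,y1=240,190,400,365
im=cv2.resize(f["pixels"][y0:y1,x0:x1],None,fx=3.4,fy=3.4,interpolation=cv2.INTER_CUBIC)
t=np.linspace(0,2*np.pi,90)
for r,c,col in((.047,(.473,.1825,.036),(0,255,0)),(.049,(*(s["position"][:2]+[.0003,.0007]),s["position"][2]-.0137),(255,0,0))):
    p=proj(f,np.c_[c[0]+r*np.cos(t),c[1]+r*np.sin(t),0*t+c[2]])
    for q in (p-[x0,y0]+.5)*3.4: cv2.circle(im,tuple(int(v) for v in q),1,col,-1)
cv2.imwrite("pics/l.png",im[:,:,::-1])
```

```text
[0.47334024 0.1823777  0.10143043] [-0.38726104  0.21868302 -1.32299892]
```

View pics/l.png

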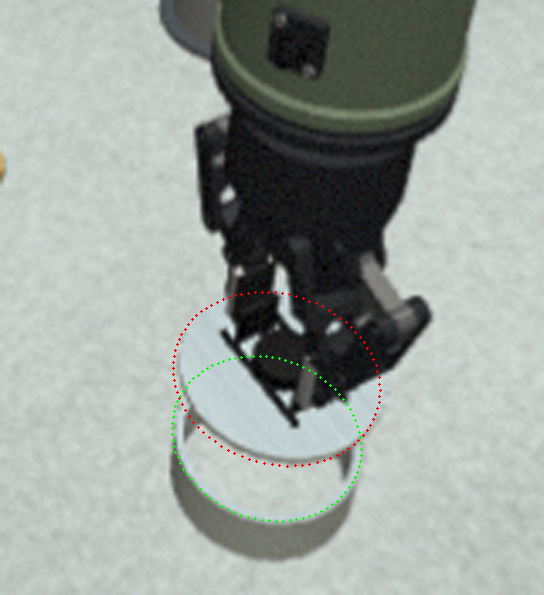

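Side view: the lid, at about (280,385) in the crop, sits centred over the ring, and the drawn circles match both rims within about 1 mm. Lowering onto it.

Emit:
jog_arm(motion=[[0,0,0.5,0,0.4],[0,0,0.5,0,0.4],[0,0,0.4,0,0.4],[0,0,0.15,0,0.4],[0,0,0,0,0.4],[0,0,0,0,0.4]])

```text
clock: 17.5
position: [0.4734, 0.1825, 0.0551]
tool_rot: [3.141, -0.001, 0.581]
force: [0.9, 0.3, -2.1]
grip_width: 0.0481
finger_force: 41.0
```

Emit:
jog_arm(motion=[[0,0,0.04,0,0.4],[0,0,0.04,0,0.4],[0,0,0,0,0.4]])

```text
clock: 17.8
position: [0.4731, 0.1825, 0.0523]
tool_rot: [-3.142, -0.0, 0.581]
force: [-0.5, -0.8, -1.4]
grip_width: 0.0477
finger_force: 41.0
```

Emit:
jog_arm(motion=[[0,0,0.04,0,0.4],[0,0,0.02,0,0.4],[0,0,0,0,0.4]])

```text
clock: 18.1
position: [0.473, 0.1824, 0.0503]
tool_rot: [-3.142, 0.0, 0.581]
force: [-0.2, -0.3, -2.6]
grip_width: 0.0479
finger_force: 41.0
```

Emit:
jog_arm(motion=[[0,0,0.02,0,0.4],[0,0,0.02,0,0.4],[0,0,0,0,0.4]])

```text
clock: 18.4
position: [0.4732, 0.1825, 0.0496]
tool_rot: [-3.141, -0.0, 0.581]
force: [-3.0, -1.4, 10.3]
grip_width: 0.0479
finger_force: 44.1
```

Seated (10 N contact at the predicted height). I'll open in small steps, following the backward swing of the pads downward.

Emit:
jog_arm(motion=[[0,0,0,0,0.58],[0,0,0.02,0,0.62],[0,0,0.03,0,0.66],[0,0,0.02,0,0.7],[0,0,0,0,0.74]])

```text
clock: 18.9
position: [0.473, 0.1824, 0.047]
tool_rot: [3.142, 0.0, 0.581]
force: [0.8, -0.2, -0.1]
grip_width: 0.0628
finger_force: 0.0
```

Emit:
jog_arm(motion=[[0,0,0,0,0.9],[0,0,0,0,1],[0,0,0,0,1],[0,0,-0.2,0,1],[0,0,-0.4,0,1],[0,0,-0.7,0,1],[0,0,-0.9,0,1],[0,0,-0.9,0,1],[0,0,-0.9,0,1],[0,0,-0.3,0,1],[0,0,0,0,1],[0,0,0,0,1]])

```text
clock: 20.1
position: [0.4727, 0.1825, 0.1758]
tool_rot: [-3.141, 0.0, 0.581]
force: [0.2, 0.4, 0.5]
grip_width: 0.0853
finger_force: 0.0
```

Run:
```python
from lid import *
f,s=grab("wrist","m"); print(s["position"],s["force"],s["grip_width"])
print(proj(f,[[.473,.1825,.053]],s))
o=lid(f,s,(150,90,360,260),z0=.036,k=7)
# disc top outline: bright area circle fit
g=cv2.Canny(cv2.GaussianBlur(f["pixels"],(3,3),0),30,80); W=plane(f,np.argwhere(g)[:,::-1],.041,s)[:,:2]
d=np.linalg.norm(W-[.473,.1825],axis=1); W=W[abs(d-.049)<.007]
from scipy.optimize import least_squares
r=least_squares(lambda c:np.linalg.norm(W-c[:2],axis=1)-c[2],[.473,.1825,.049],loss="soft_l1",f_scale=.001); print(r.x,np.median(abs(r.fun)))
t=bot.grab_frame("side"); x=[bot.grab_frame("top")]
import pickle
a=pickle.load(open("f0.pkl","rb"))
for n,fr in(("side",t),("top",x[0])):
    p=a[n][0]["pixels"].astype(int); df=abs(fr["pixels"]-p).max(2)
    for nm,P in(("loupe",[.421,.014,.015]),("watch",[.645,-.017,.006]),("drv",[.75,.0,.01])):
        u,v=proj(fr,[P])[0].astype(int); print(n,nm,(u,v),np.mean(df[v-14:v+14,u-14:u+14]>40))
```

```text
[0.47273184 0.18253029 0.17576431] [0.20890293 0.36645638 0.50971865] 0.08529201303700383
[[259.25375003 180.91226807]]
[  92   74   35   37 1079] [258.9 182.4] [0.4718 0.182  0.053 ]
[ 69  83   8  27 199] [222.8 185.7] [0.4554 0.2051 0.0585]
[141  84   9  26 200] [294.9 186.6] [0.4857 0.1575 0.0585]
[0.47201148 0.18259813 0.04723996] 0.0011833536120598662
side loupe (np.int64(338), np.int64(252)) 0.3903061224489796
side watch (np.int64(230), np.int64(237)) 0.39540816326530615
side drv (np.int64(179), np.int64(240)) 0.21428571428571427
top loupe (np.int64(229), np.int64(253)) 0.0
top watch (np.int64(242), np.int64(161)) 0.0
top drv (np.int64(234), np.int64(120)) 0.0
```

The lid's knob and tabs are where they should be for a lid lying flat in the ring: centre within about 1 mm and tab spacing 56.4 mm. In the top view the loupe, watch and driver are unchanged. The differences in the side view I put down to the arm being in frame. Handing in.

```bash
python3 -c "
from workcell import bot
print(bot.job_done())"
```

```text
the job is handed in; nothing more can be done
None
```

The lid came free at about 55° anticlockwise, now lies flat and right way up in the ring stand, and the job was handed in at about 20 s; the hand-in gave no verdict, and two contacts were firmer than meant: about 20 N downward while first squeezing the tabs and a 17 N first pull (the probe was meant to be about 5 N), both under the 40 N limit.

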